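# Seat the tab washer and fit the belt pulley on a keyed spindle

### The job

Get the gearbox ready to run: first lift the red dust cap off the spindle and put it in the blue tray, then turn the brass tab washer on the spindle until its tabs drop into the keyways and it sits fully home on the flange. Next fit the aluminium pulley over the spindle, boss upwards and right down on the washer, and last swing the yellow keeper arm in over the pulley up to its stop. Leave the oil bottle, the wrench and the jar where they are.

Things in the scene. Friction and masses are not known exactly. Their poses are not given: they have to be found in the camera images.
- spindle_stand: Bench gearbox with an upright keyed spindle, fixed; its place and yaw differ each time. Origin on the spindle axis at bench level, z up. Grey base plate 14 mm thick, x -90 to +135 mm, y -75 to +75 mm. Green housing, then a dark round flange, 104 mm across, its top at z = 50 mm. A post 18 mm thick at x = +105 mm, y = 0 carries the keeper arm.
- spindle_top (a point): Top centre of the steel spindle (under the cap at the start), 110 mm above the bench, axes as the stand's. The spindle is 28 mm thick; below z = 78 mm it widens to a 44 mm barrel standing on the flange. Two keyways, 13 mm wide and 18 mm deep, are cut in the barrel's top along the stand's +x and -x; a yellow mark on the flange's rim shows each.
- washer_c (a point): Centre (half-way up) of the loose brass tab washer round the barrel, z up: 30 mm thick, 0.35 kg, two flats 58 mm apart at its own y = +29 and -29 mm, ends 42 mm out along its x. Bore 47 mm with two tabs, 10 mm wide, reaching inward along its +x and -x, a white stripe on each. It can be gripped across the flats, fingers astride the spindle.
- washer: The same washer, origin at its underside. At the start its tabs lie on top of the barrel, 0.5 rad or more out of line: underside 64 mm above the bench. With its x axis along the stand's x, either way round, within about 0.08 rad, it falls 14 mm by its own weight once let go and lies home on the flange, underside at 50 mm. It turns freely either way.
- cap_c (a point): Centre (half-way up) of the loose red plastic dust cap, a cylinder 44 mm in diameter and 38 mm tall, 60 g, on top of the spindle; at the start 116 mm above the bench, the cap's rim 3 mm above the washer. Its underside is hollowed 13 mm deep and slips over the spindle's top with play, so that it lifts straight off.
- tray: Blue open tray, fixed on the bench, 150 x 150 x 35 mm outside, walls and floor 4 mm. Origin at the centre of its underside; its sides lie along its own x and y.
- pulley_boss (a point): Loose aluminium belt pulley, 0.55 kg, boss up on the bench: grooved disc 104 mm across, 18 mm thick, and on it a round boss 48 mm across, from 18 to 50 mm over the underside; 32 mm bore right through. The point is on the axis 40 mm above the underside (10 mm below the boss's top), z up; gripped there, fingertips clear the disc by 3 mm. Fitted on the home washer it is 120 mm above the bench.
- keeper_arm (a joint): Hinge of the yellow keeper arm, rad, vertical axis at the stand's post: 0 = at its stop, pointing from the post to the spindle axis; grows as the arm swings out to the stand's +y side (clockwise from above). Slight friction (1 N at the knob); it stays where left. Bar 18 mm wide, underside 137 mm above the bench: 7 mm over a pulley that is home, too low for one on an undropped washer.
- keeper_knob (a point): Centre of the black upright round knob on the end of the keeper arm, 16 mm in diameter and 48 mm tall, on top of the bar (foot 147 mm, point 171 mm above the bench), 105 mm from the hinge axis; with the arm at its stop it stands over the spindle axis.
- oil_bottle: Bystander: yellow plastic oil bottle standing on the bench, 60 mm across, 160 mm tall; origin at the centre of its underside.
- wrench: Bystander: steel wrench 190 mm long lying on the bench; origin at its underside, near the middle.
- parts_jar: Bystander: amber jar with a dark lid standing on the bench, 68 mm across, 90 mm tall; origin at the centre of its underside.
There are look-alikes about, which are no part of the job. There is more than one size of the part that bears pulley_boss; the job needs the larger. Of the things shaped like the part that bears cap_c, the red one is meant.

How it is judged (in metres and radians):
On the way, in this order (a step that is already met when the one before it is completed fails the run):
1. the red cap lies in the tray (x of cap_c in the frame of tray between -0.06 and 0.06 m and y of cap_c in the frame of tray between -0.06 and 0.06 m and z of cap_c in the frame of tray below 0.04 m), for 0.2 s.
2. the washer's tabs are in the keyways and it sits home on the flange (z of washer_c in the frame of spindle_stand between 0.06 and 0.068 m and angle between the x axis of washer_c and the x axis of spindle_stand, either way round below 0.15 rad and horizontal distance between washer_c and spindle_stand below 0.005 m), for 0.2 s.
3. the pulley sits over the spindle, down on the home washer (all of step 2 and horizontal distance between pulley_boss and spindle_stand below 0.006 m and z of pulley_boss in the frame of spindle_stand between 0.112 and 0.124 m and angle between pulley_boss's own z axis and vertical below 0.06 rad), for 0.2 s.
4. the keeper arm is swung in to its stop over the pulley (value of joint keeper_arm below 0.12 rad and horizontal distance between pulley_boss and spindle_stand below 0.006 m and z of pulley_boss in the frame of spindle_stand between 0.112 and 0.124 m and angle between pulley_boss's own z axis and vertical below 0.06 rad), for 0.2 s.
At the end, for the whole second after the job is handed in: Cap in the tray (centre within 60 mm of its middle each way, below 40 mm); washer home (centre 60-68 mm up, 5 mm from the axis, x axes within 0.15 rad); pulley upright (0.06 rad), within 6 mm of the axis, its point 112-124 mm up; keeper arm within 0.12 rad of its stop (all of step 1 and all of step 2 and all of step 4); the robot touches nothing.
It fails at once if the oil bottle is moved by more than 30 mm (distance of oil_bottle from where it was at the start of the episode above 0.03 m).
It fails at once if the wrench is moved by more than 30 mm (distance of wrench from where it was at the start of the episode above 0.03 m).
It fails at once if the parts jar is moved by more than 30 mm (distance of parts_jar from where it was at the start of the episode above 0.03 m).
It also fails if it takes over 72 s, if anything falls off the work surface, if the arm or the gripper's body presses on something with over 40 N, if the wrist force passes 120 N, or if a joint passes its speed limit or range.

### The arm

A 6-joint arm with a two-finger parallel gripper is mounted at the origin on the work surface. World frame = base frame: x ahead of the robot, y to its left, z up, the work surface at z = 0. Lengths are in m, angles in degrees, forces in N, time in s.
With the tool pointing down it reaches from about 0.3 to 0.85 m from the base axis. Payload 4.2 kg.
Tool frame: the origin (TCP) lies at the very end of the fingers, on their centre line; the grasp point (between the pads) lies 19 mm behind it; z points along the fingers, y is the line along which they close (so a half turn about z gives the same grasp; the last joint's range is limited). The gripper opens to 91 mm and grips with 3 to 60 N. Pads are 32 mm wide; open, the fingers measure 118 mm over their backs; the gripper's body (76 mm by 178 mm) begins 60 mm behind the grasp point.
Start: joints at [-70.359, 18.312, 89.639, -0, 72.044, -1.146], TCP at [0.204, -0.538, 0.214] pointing down, gripper open.
Joint ranges: [-177.97, 177.97], [-48.28, 115.42], [12.27, 149.76], [-77.06, 257.06], [2.81, 150.46], [-146.56, 146.56]. Speed limits (degrees/s): [147.25, 147.25, 180, 180, 180, 180].

### API

Orientations are given as [roll, pitch, yaw] about the fixed x, y, z axes, in that order (R = Rz(yaw) Ry(pitch) Rx(roll)).
In Python, from plant import get_state, vision, finish_job, models gives the robot as it stands. The module is installed in compiled form; this text tells all that it offers.
- The arm moves only by the tool play_rows, never from a script. Its argument "rows" is a list of rows, each an object of numbers: "jaw": the opening, from -1 (shut) to 1 (fully open); "dx", "dy", "dz": the shift along the tool's x, y, z scaled (see below); "spin": the turn about the tool's z scaled (see below). In form: [{"jaw": .., "dx": .., "dy": .., "dz": .., "spin": ..}, ...]. A call has 1 to 20 rows; each row shifts and turns the commanded pose from where the row before left it, along the tool's axes as they then stand; what a row does not reach is not made up. The controller multiplies each number of a shift by 20 mm and each number of a turn by 6 degrees. A row lasts 1/12 s, in which the tool goes at most 41.7 mm and 7.16 degrees, less where a joint would pass 70% of its speed; a pose out of reach is approached as far as the arm can. A call with a number of a shift or a turn outside -1 to 1 is refused whole. A call with a gripper value outside its range is refused whole. The fingers move at their own pace and stop on an object; "force" is the grip in N (left out, the last holds). Time passes only in rows, so rows that do not move let the fingers close. It gives the time, the measured TCP pose, the force, the opening and the grip force at its end, in the units of the state.
- get_state(): the state, without advancing time (a new reading comes with each control period).
- vision.camera(name): name is "scene" or "side" or "wrist"; returns the picture (384x512x3 uint8, red, green, blue); there is no depth.
- vision.camera_params(name): a dict with "fx", "fy", "cx", "cy" (pixels), "T" (4x4, takes a point from camera to world coordinates). Camera axes: x right, y up, looking along -z (the intrinsics and any distortion apply to the point x, -y, -z); pixel columns grow to the right and rows downward; lengths in m; the calibration is good to about 2 mm. A picture is of the moment at which its call begins: read the wrist's pose just before it. camera_params takes no time and is no camera call; for the wrist camera it gives the pose at the moment of the call.
- finish_job(): hands the job in; it is judged then, once.
Trained networks look in the newest picture that a camera, given by its name, has taken for a name from the list of things; names that differ only in an ending like _2 or _b are one class to them, and where a whole thing is asked for, a point or a joint stands for the part that bears it (a point fixed in the world has none). Each returns a list of dicts, best first, with "p" (0 to 1); they miss things now and then, are a little off and sometimes report something else, mostly with a low value. They report only what shows in the picture. A call takes as long as a camera call. They do not tell look-alikes from the thing itself.
- models.search_frame(camera, thing): "point" ([x, y, z] in m, in world coordinates, good to about 4 mm: the middle of the surface that is visible of it).
- models.landmark_of(camera, thing): "point" ([x, y, z] in m, in world coordinates, good to about 4 mm: a listed point, or the origin of a listed thing).
The state is a dict: "time_s": time; "joint_pos": joint angles; "qd": joint speeds; "joint_torque": joint torques, N m; "tcp_pos": TCP position; "orientation": TCP orientation; "force": force on the tool from outside, world axes, zero at the start; "ft_torque": the same for the moment, N m; "finger_gap": finger opening in m; "grasp_force": force on a finger pad.
Only numpy, scipy, OpenCV 4.12 (cv2) and the standard library are available. Lean on these libraries where they do the work, as an engineer would, in place of code of your own. Each camera call takes 0.05 s, during which the arm holds its last target. There are 200 camera calls.

## Working session

There is one attempt and no reset: what is moved stays moved. The work goes in short steps, Python scripts to look and compute and a tool call to move; the robot and the scene stay as the last step left them, time stands still between calls to the robot, and variables do not carry over. Pictures are saved under pics/ and viewed, at most 10 in all, crops included, and the job is handed in when it is done.

Besides the shell and the picture viewer there is one more tool, called after "Request:" as name(argument=value, ...) on one line, values as JSON. play_rows: Moves the arm, as the interface text tells. Shifts and turns lie within -1 to 1; 1 stands for 20 mm of shift or 6 degrees of turn. Its arguments: {"type":"object","properties":{"rows":{"type":"array","items":{"type":"object","properties":{"jaw":{"type":"number"},"dx":{"type":"number"},"dy":{"type":"number"},"dz":{"type":"number"},"spin":{"type":"number"}}}},"force":{"type":"number"}},"required":["rows"]}

```bash
mkdir -p pics
cat > h.py <<'E'
from plant import get_state, vision, finish_job, models
import numpy as np, cv2
def snap(c,n):
    im=vision.camera(c); cv2.imwrite(f'pics/{n}.png',im[:,:,::-1]); return im
def lm(c,t,k=4):
    for d in models.landmark_of(c,t)[:k]: print(c,t,np.round(d['point'],4),round(d['p'],2))
def ray(c,u,v,z,P=None):
    P=P or vision.camera_params(c); T=np.array(P['T'])
    d=T[:3,:3]@np.array([(u-P['cx'])/P['fx'],-(v-P['cy'])/P['fy'],-1]); o=T[:3,3]
    return o+d*(z-o[2])/d[2]
def proj(c,p,P=None):
    P=P or vision.camera_params(c); T=np.array(P['T'])
    q=T[:3,:3].T@(np.array(p)-T[:3,3]); return P['cx']+P['fx']*q[0]/-q[2],P['cy']-P['fy']*q[1]/-q[2]
E
python3 - <<'E'
from h import *
a=snap('scene','a');
for c in ['scene']:
    for t in ['spindle_stand','spindle_top','washer_c','cap_c','tray','pulley_boss','keeper_knob','oil_bottle','wrench','parts_jar']: lm(c,t)
b=snap('side','b')
for t in ['spindle_stand','washer_c','cap_c','tray','pulley_boss','keeper_knob']: lm('side',t)
cv2.imwrite('pics/ab.png',np.vstack([a,b])[:,:,::-1][:,:])
s=get_state();print(s['time_s'],s['tcp_pos'],s['orientation'])
E
```

```text
scene spindle_stand [ 0.4812  0.0394 -0.0015] 0.88
scene spindle_top [0.4853 0.0381 0.11  ] 0.86
scene washer_c [0.4786 0.0364 0.0629] 0.97
scene washer_c [0.4872 0.0336 0.0816] 0.58
scene cap_c [0.5329 0.2113 0.0201] 0.89
scene cap_c [0.4824 0.0368 0.1154] 0.67
scene tray [ 0.4701 -0.2978  0.0013] 0.78
scene pulley_boss [0.3397 0.2883 0.0241] 0.82
scene pulley_boss [0.474  0.3301 0.0388] 0.64
scene pulley_boss [0.4818 0.0356 0.1075] 0.63
scene keeper_knob [0.6291 0.0996 0.1751] 0.62
scene oil_bottle [ 0.769  -0.1076  0.0008] 0.75
scene wrench [ 0.6885 -0.3203 -0.0018] 0.82
scene parts_jar [0.6767 0.342  0.0017] 0.97
side spindle_stand [0.4809 0.0382 0.0038] 0.64
side washer_c [0.4814 0.033  0.078 ] 0.77
side washer_c [0.4868 0.0381 0.0646] 0.66
side washer_c [0.6273 0.1023 0.1748] 0.37
side cap_c [0.5359 0.2064 0.0213] 0.57
side cap_c [0.4831 0.0372 0.1153] 0.52
side tray [ 0.475  -0.2942  0.0043] 0.66
side pulley_boss [0.3418 0.2893 0.0263] 0.82
side pulley_boss [0.4757 0.3307 0.0438] 0.78
side pulley_boss [ 0.7703 -0.1127 -0.0044] 0.59
side keeper_knob [0.6294 0.1018 0.1725] 0.77
side keeper_knob [0.4844 0.0395 0.1157] 0.57
0.9 [ 0.20408324 -0.53759399  0.21399998] [ 1.79992112e+02 -5.00695278e-04  2.07864681e+01]
```

View pics/a.png

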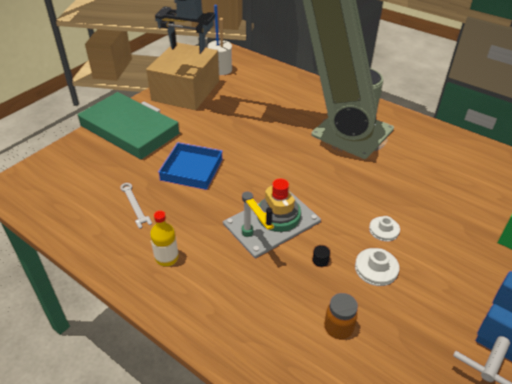

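View pics/b.png

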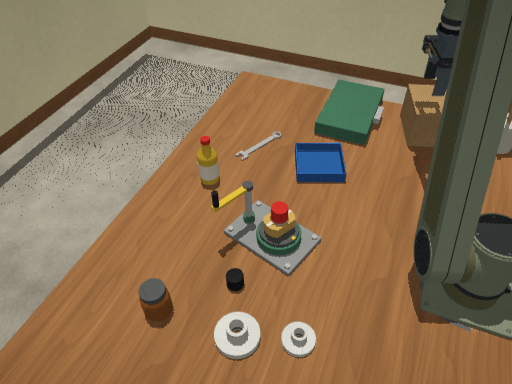

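Scene: the red cap is on the spindle (scene ~281,190), with the tray at (190,165). The big pulley is at (378,265), the small look-alike at (385,228) and the black cap look-alike at (321,256). The keeper is swung out, its knob at (268,217). Next I move above the stand.

```bash
cat >> h.py <<'E'
def plan(x,y,z,yaw=None):
    s=get_state(); p=s['tcp_pos']; w=np.radians(s['orientation'][2]); c,n=np.cos(w),np.sin(w)
    d=np.array([x,y,z])-p
    print('units dx %.2f dy %.2f dz %.2f'%tuple(np.array([c*d[0]+n*d[1],n*d[0]-c*d[1],-d[2]])/.02), 
      '' if yaw is None else 'spin %.2f'%(-(yaw-np.degrees(w))/6))
E
python3 -c "
from h import *
plan(.44,.035,.30,-16.6)"
```

```text
units dx 21.19 dy -22.58 dz -4.30 spin 6.23
```

Request:
play_rows(rows=[{"jaw":1,"dz":-1},{"jaw":1,"dz":-1},{"jaw":1,"dx":0.92,"dy":-0.98,"dz":-0.1},{"jaw":1,"dx":0.92,"dy":-0.98,"dz":-0.1},{"jaw":1,"dx":0.92,"dy":-0.98,"dz":-0.1},{"jaw":1,"dx":0.92,"dy":-0.98,"dz":-0.1},{"jaw":1,"dx":0.92,"dy":-0.98,"dz":-0.1},{"jaw":1,"dx":0.92,"dy":-0.98,"dz":-0.1},{"jaw":1,"dx":0.92,"dy":-0.98,"dz":-0.1},{"jaw":1,"dx":0.92,"dy":-0.98,"dz":-0.1},{"jaw":1,"dx":0.92,"dy":-0.98,"dz":-0.1},{"jaw":1,"dx":0.92,"dy":-0.98,"dz":-0.1},{"jaw":1,"dx":0.92,"dy":-0.98,"dz":-0.1},{"jaw":1,"dx":0.92,"dy":-0.98,"dz":-0.1},{"jaw":1,"dx":0.92,"dy":-0.98,"dz":-0.1},{"jaw":1,"dx":0.92,"dy":-0.98,"dz":-0.1},{"jaw":1,"dx":0.92,"dy":-0.98,"dz":-0.1},{"jaw":1,"dx":0.92,"dy":-0.98,"dz":-0.1},{"jaw":1,"dx":0.92,"dy":-0.98,"dz":-0.1},{"jaw":1,"dx":0.92,"dy":-0.98,"dz":-0.1}])

```text
validation failed for argument at $.ro...
```

Request:
play_rows(rows=[{"jaw":1,"dx":0.92,"dy":-0.98,"dz":-0.1},{"jaw":1,"dx":0.92,"dy":-0.98,"dz":-0.1},{"jaw":1,"dx":0.92,"dy":-0.98,"dz":-0.1},{"jaw":1,"dx":0.92,"dy":-0.98,"dz":-0.1},{"jaw":1,"dx":0.92,"dy":-0.98,"dz":-0.1},{"jaw":1,"spin":0.9},{"jaw":1,"spin":0.9},{"jaw":1,"spin":0.9},{"jaw":1,"spin":0.9},{"jaw":1,"spin":0.9},{"jaw":1,"spin":0.9},{"jaw":1,"spin":0.83},{"jaw":1},{"jaw":1}])

```text
validation failed for argument at $.ro...
```

Run:
```python
from h import *
s=get_state();print(s['time_s'],s['tcp_pos'],s['orientation'])
snap('wrist','w1')
for t in ['spindle_stand','spindle_top','washer_c','cap_c','keeper_knob']: lm('wrist',t,2)
```

```text
0.9 [ 0.20408324 -0.53759399  0.21399998] [ 1.79992112e+02 -5.00695278e-04  2.07864681e+01]
```

View pics/w1.png

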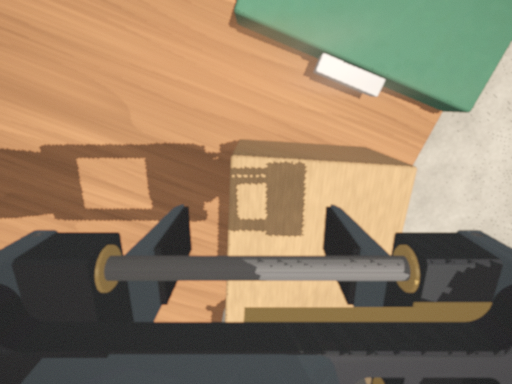

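The move was refused, so this wrist picture is still the start view, with the box below. I'll fill in every field.

Request:
play_rows(rows=[{"jaw":1,"dx":0,"dy":0,"dz":-1,"spin":0},{"jaw":1,"dx":0,"dy":0,"dz":-1,"spin":0},{"jaw":1,"dx":0.92,"dy":-0.98,"dz":-0.1,"spin":0},{"jaw":1,"dx":0.92,"dy":-0.98,"dz":-0.1,"spin":0},{"jaw":1,"dx":0.92,"dy":-0.98,"dz":-0.1,"spin":0},{"jaw":1,"dx":0.92,"dy":-0.98,"dz":-0.1,"spin":0},{"jaw":1,"dx":0.92,"dy":-0.98,"dz":-0.1,"spin":0},{"jaw":1,"dx":0.92,"dy":-0.98,"dz":-0.1,"spin":0},{"jaw":1,"dx":0.92,"dy":-0.98,"dz":-0.1,"spin":0},{"jaw":1,"dx":0.92,"dy":-0.98,"dz":-0.1,"spin":0},{"jaw":1,"dx":0.92,"dy":-0.98,"dz":-0.1,"spin":0},{"jaw":1,"dx":0.92,"dy":-0.98,"dz":-0.1,"spin":0},{"jaw":1,"dx":0.92,"dy":-0.98,"dz":-0.1,"spin":0},{"jaw":1,"dx":0.92,"dy":-0.98,"dz":-0.1,"spin":0},{"jaw":1,"dx":0.92,"dy":-0.98,"dz":-0.1,"spin":0},{"jaw":1,"dx":0.92,"dy":-0.98,"dz":-0.1,"spin":0}])

```text
time_s: 2.53
tcp_pos: [0.3477, -0.1884, 0.2823]
orientation: [180.0, -0.0, 20.8]
force: [0.1, -0.1, 0.3]
finger_gap: 0.0911
grasp_force: 0.0
```

Request:
play_rows(rows=[{"jaw":1,"dx":0.92,"dy":-0.98,"dz":-0.1,"spin":0},{"jaw":1,"dx":0.92,"dy":-0.98,"dz":-0.1,"spin":0},{"jaw":1,"dx":0.92,"dy":-0.98,"dz":-0.1,"spin":0},{"jaw":1,"dx":0.92,"dy":-0.98,"dz":-0.1,"spin":0},{"jaw":1,"dx":0.92,"dy":-0.98,"dz":-0.1,"spin":0},{"jaw":1,"dx":0.92,"dy":-0.98,"dz":-0.1,"spin":0},{"jaw":1,"dx":0.92,"dy":-0.98,"dz":-0.1,"spin":0},{"jaw":1,"dx":0.92,"dy":-0.98,"dz":-0.1,"spin":0},{"jaw":1,"dx":0.92,"dy":-0.98,"dz":-0.1,"spin":0},{"jaw":1,"dx":0,"dy":0,"dz":0,"spin":1},{"jaw":1,"dx":0,"dy":0,"dz":0,"spin":1},{"jaw":1,"dx":0,"dy":0,"dz":0,"spin":1},{"jaw":1,"dx":0,"dy":0,"dz":0,"spin":1},{"jaw":1,"dx":0,"dy":0,"dz":0,"spin":1},{"jaw":1,"dx":0,"dy":0,"dz":0,"spin":1},{"jaw":1,"dx":0,"dy":0,"dz":0,"spin":0.23},{"jaw":1,"dx":0,"dy":0,"dz":0,"spin":0},{"jaw":1,"dx":0,"dy":0,"dz":0,"spin":0}])

```text
time_s: 4.03
tcp_pos: [0.4397, 0.0341, 0.2999]
orientation: [180.0, -0.0, -16.5]
force: [0.1, 0.1, -0.4]
finger_gap: 0.0912
grasp_force: 0.0
```

Run:
```python
from h import *
s=get_state();print(s['time_s'],s['tcp_pos'],s['orientation'])
snap('wrist','w2')
for t in ['spindle_stand','spindle_top','washer_c','cap_c','keeper_knob']: lm('wrist',t,2)
```

```text
4.0333 [0.43969836 0.03406751 0.29994715] [ 1.79997768e+02 -5.01764336e-03 -1.64775834e+01]
wrist spindle_stand [0.4845 0.0378 0.0006] 0.71
wrist washer_c [0.485  0.0334 0.08  ] 0.9
wrist washer_c [0.4854 0.0359 0.0621] 0.86
wrist cap_c [0.4836 0.0361 0.1135] 0.9
wrist cap_c [0.5365 0.2038 0.0194] 0.68
wrist keeper_knob [0.6323 0.1033 0.1726] 0.72
```

View pics/w2.png

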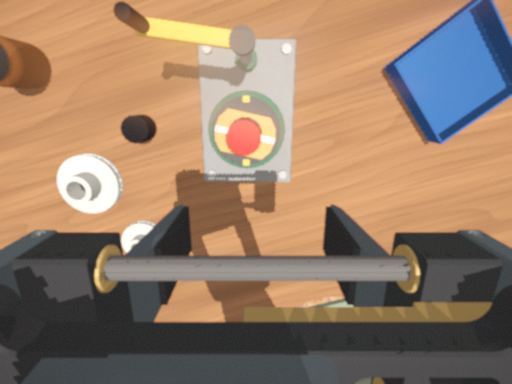

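Yellow flange marks at (246,100)/(246,162), so the stand's x is close to the tool's x. White stripes at (222,129)/(265,141), washer about 75–80° out. I'll measure both.

Run:
```python
from h import *
im=cv2.imread('pics/w2.png')[:,:,::-1].astype(int)
def cen(m,z,win):
    x0,y0,x1,y1=win; v,u=np.nonzero(m[y0:y1,x0:x1]); u=u.mean()+x0;v=v.mean()+y0
    r=ray('wrist',u,v,z); print(len(im),round(u,1),round(v,1),np.round(r,4)); return r
R,G,B=im[...,0],im[...,1],im[...,2]
hsv=cv2.cvtColor(im.astype(np.uint8),cv2.COLOR_RGB2HSV)
ye=(hsv[...,0]>22)&(hsv[...,0]<35)&(hsv[...,1]>180)
print(im[98:102,246],im[162,246],im[129,222],im[140,265])
wh=(hsv[...,1]<60)&(R>190)
a=cen(ye,.05,(238,92,256,108));b=cen(ye,.05,(238,154,256,172))
d=a-b;print('stand',(a+b)/2,np.degrees(np.arctan2(d[1],d[0])),np.linalg.norm(d))
a=cen(wh,.094,(208,118,236,140));b=cen(wh,.094,(256,130,284,152))
d=a-b;print('washer',(a+b)/2,np.degrees(np.arctan2(d[1],d[0])),np.linalg.norm(d))
red=(R>150)&(G<70)&(B<70);v,u=np.nonzero(red[100:170,200:290]);(cx,cy),rr=cv2.minEnclosingCircle(np.stack([u+200,v+100],1).astype(np.float32))
print('cap',cx,cy,rr,ray('wrist',cx,cy,.13))
plan(.484,.037,.1)
```

```text
[[255 249 151]
 [255 249 151]
 [255 249 151]
 [255 238 149]] [255 250 142] [255 255 255] [255 255 255]
384 nan nan [nan nan nan]
384 nan nan [nan nan nan]
stand [nan nan nan] nan nan
384 219.0 128.7 [0.5014 0.0687 0.094 ]
384 270.9 141.2 [0.4652 0.0059 0.094 ]
washer [0.48327424 0.03731477 0.094     ] 60.01830671097603 0.07249225442968307
cap 0.0 0.0 0.0 [0.69980903 0.24589164 0.13      ]
units dx 2.08 dy -0.77 dz 10.00 <stdin>:4: RuntimeWarning: Mean of empty slice.
  ret = ret.dtype.type(ret / rcount)
```

Request:
play_rows(rows=[{"jaw":1,"dx":1,"dy":-0.4,"dz":0,"spin":0},{"jaw":1,"dx":1,"dy":-0.37,"dz":0.5,"spin":0},{"jaw":1,"dx":0.08,"dy":0,"dz":1,"spin":0},{"jaw":1,"dx":0,"dy":0,"dz":1,"spin":0},{"jaw":1,"dx":0,"dy":0,"dz":1,"spin":0},{"jaw":1,"dx":0,"dy":0,"dz":1,"spin":0},{"jaw":1,"dx":0,"dy":0,"dz":1,"spin":0},{"jaw":1,"dx":0,"dy":0,"dz":1,"spin":0},{"jaw":1,"dx":0,"dy":0,"dz":1,"spin":0},{"jaw":1,"dx":0,"dy":0,"dz":1,"spin":0},{"jaw":1,"dx":0,"dy":0,"dz":1,"spin":0},{"jaw":1,"dx":0,"dy":0,"dz":0.5,"spin":0},{"jaw":-1,"dx":0,"dy":0,"dz":0,"spin":0},{"jaw":-1,"dx":0,"dy":0,"dz":0,"spin":0},{"jaw":-1,"dx":0,"dy":0,"dz":0,"spin":0},{"jaw":-1,"dx":0,"dy":0,"dz":0,"spin":0},{"jaw":-1,"dx":0,"dy":0,"dz":0,"spin":0}], force=12)

```text
time_s: 5.75
tcp_pos: [0.4847, 0.0369, 0.1009]
orientation: [-180.0, -0.1, -16.6]
force: [0.0, 0.2, -1.2]
finger_gap: 0.0607
grasp_force: 0.0
```

Request:
play_rows(rows=[{"jaw":-1,"dx":0,"dy":0,"dz":0,"spin":0},{"jaw":-1,"dx":0,"dy":0,"dz":0,"spin":0},{"jaw":-1,"dx":0,"dy":0,"dz":0,"spin":0},{"jaw":-1,"dx":0,"dy":0,"dz":0,"spin":0},{"jaw":-1,"dx":0,"dy":0,"dz":0,"spin":0},{"jaw":-1,"dx":0,"dy":0,"dz":0,"spin":0},{"jaw":-1,"dx":0,"dy":0,"dz":-0.5,"spin":0},{"jaw":-1,"dx":0,"dy":0,"dz":-1,"spin":0},{"jaw":-1,"dx":0,"dy":0,"dz":-1,"spin":0},{"jaw":-1,"dx":0,"dy":0,"dz":-1,"spin":0},{"jaw":-1,"dx":0,"dy":0,"dz":-1,"spin":0},{"jaw":-1,"dx":0,"dy":0,"dz":0,"spin":0}])

```text
time_s: 6.75
tcp_pos: [0.4863, 0.037, 0.1933]
orientation: [-179.9, -0.4, -16.6]
force: [0.7, 0.2, 0.2]
finger_gap: 0.0437
grasp_force: 12.0
```

Run:
```python
from h import *
print(get_state()['finger_gap'],get_state()['grasp_force'])
plan(.4725,-.296,.03)
snap('side','dummy');lm('side','cap_c',3)
```

```text
0.0436994055630921 11.999972260091454
units dx 4.09 dy 16.15 dz 8.16 
side cap_c [0.5322 0.205  0.0215] 0.88
side cap_c [0.4844 0.036  0.2099] 0.71
```

Request:
play_rows(rows=[{"jaw":-1,"dx":0.25,"dy":1,"dz":0,"spin":0},{"jaw":-1,"dx":0.25,"dy":1,"dz":0,"spin":0},{"jaw":-1,"dx":0.25,"dy":1,"dz":0,"spin":0},{"jaw":-1,"dx":0.25,"dy":1,"dz":0,"spin":0},{"jaw":-1,"dx":0.25,"dy":1,"dz":0,"spin":0},{"jaw":-1,"dx":0.25,"dy":1,"dz":0,"spin":0},{"jaw":-1,"dx":0.25,"dy":1,"dz":0,"spin":0},{"jaw":-1,"dx":0.25,"dy":1,"dz":0,"spin":0},{"jaw":-1,"dx":0.25,"dy":1,"dz":0,"spin":0},{"jaw":-1,"dx":0.25,"dy":1,"dz":0,"spin":0},{"jaw":-1,"dx":0.25,"dy":1,"dz":0,"spin":0},{"jaw":-1,"dx":0.25,"dy":1,"dz":0.4,"spin":0},{"jaw":-1,"dx":0.25,"dy":1,"dz":0.6,"spin":0},{"jaw":-1,"dx":0.25,"dy":1,"dz":0.8,"spin":0},{"jaw":-1,"dx":0.25,"dy":1,"dz":1,"spin":0},{"jaw":-1,"dx":0.25,"dy":1,"dz":1,"spin":0},{"jaw":-1,"dx":0.1,"dy":0.15,"dz":1,"spin":0},{"jaw":-1,"dx":0,"dy":0,"dz":1,"spin":0},{"jaw":-1,"dx":0,"dy":0,"dz":1,"spin":0},{"jaw":-1,"dx":0,"dy":0,"dz":1,"spin":0}])

```text
time_s: 8.52
tcp_pos: [0.4688, -0.2954, 0.031]
orientation: [-179.9, 0.2, -16.6]
force: [-0.0, 0.1, -0.5]
finger_gap: 0.0439
grasp_force: 12.0
```

Request:
play_rows(rows=[{"jaw":-1,"dx":0,"dy":0,"dz":0.6,"spin":0},{"jaw":-1,"dx":0,"dy":0,"dz":0.3,"spin":0},{"jaw":0.4,"dx":0,"dy":0,"dz":0,"spin":0},{"jaw":0.4,"dx":0,"dy":0,"dz":0,"spin":0},{"jaw":0.4,"dx":0,"dy":0,"dz":0,"spin":0},{"jaw":0.4,"dx":0,"dy":0,"dz":0,"spin":0},{"jaw":0.4,"dx":0,"dy":0,"dz":0,"spin":0},{"jaw":0.4,"dx":0,"dy":0,"dz":-0.5,"spin":0},{"jaw":0.4,"dx":0,"dy":0,"dz":-1,"spin":0},{"jaw":1,"dx":0,"dy":0,"dz":-1,"spin":0},{"jaw":1,"dx":0,"dy":0,"dz":-1,"spin":0},{"jaw":1,"dx":0,"dy":0,"dz":-1,"spin":0},{"jaw":1,"dx":0,"dy":0,"dz":-1,"spin":0},{"jaw":1,"dx":0,"dy":0,"dz":-1,"spin":0},{"jaw":1,"dx":0,"dy":0,"dz":-1,"spin":0},{"jaw":1,"dx":0,"dy":0,"dz":-1,"spin":0},{"jaw":1,"dx":0,"dy":0,"dz":-1,"spin":0}])

```text
time_s: 9.93
tcp_pos: [0.4702, -0.2959, 0.2083]
orientation: [180.0, -0.1, -16.6]
force: [0.1, 0.1, 0.0]
finger_gap: 0.0913
grasp_force: 0.0
```

Run:
```python
from h import *
snap('side','c');lm('side','cap_c',3)
lm('side','tray',3)
plan(.45,.04,.28)
```

```text
side cap_c [0.5373 0.2064 0.0235] 0.65
side cap_c [0.4859 0.0385 0.0639] 0.54
side cap_c [ 0.4673 -0.2936  0.0231] 0.51
side tray [ 0.4687 -0.2961  0.0034] 0.73
side tray [0.4757 0.3293 0.0407] 0.55
side tray [0.4868 0.0361 0.1092] 0.28
units dx -5.81 dy -15.82 dz -3.58
```

```bash
python3 - <<'E'
from h import *
P=vision.camera_params('wrist')
# wrist camera params for w2: translate current T by TCP difference (same yaw)
s=get_state();dT=np.array([.4397,.0341,.29995])-s['tcp_pos']
P=dict(P);P['T']=np.array(P['T']).copy();P['T'][:3,3]+=dT
print(P['fx'],np.round(P['T'],3).tolist())
im=cv2.imread('pics/w2.png')[:,:,::-1]
hsv=cv2.cvtColor(im,cv2.COLOR_RGB2HSV).astype(int)
print(hsv[100,246],hsv[110,246],hsv[162,246])
m=(hsv[...,0]>20)&(hsv[...,0]<35)&(hsv[...,1]>80)&(hsv[...,2]>220)
pts=[]
for y0,y1 in((94,107),(157,168)):
    v,u=np.nonzero(m[y0:y1,240:253]);print(len(u),u.mean()+240,v.mean()+y0);pts.append(ray('w',u.mean()+240,v.mean()+y0,.05,P))
d=pts[0]-pts[1];print('stand',sum(pts)/2,np.degrees(np.arctan2(d[1],d[0])),np.linalg.norm(d))
for z in (.14,.15,.16,.17,.18,.19,.2):print(z,ray('w',242,40,z,P).round(4),ray('w',124,13,z,P).round(4), 13*(P['T'][2,3]-z)/P['fx'])
E
python3 -c "
import cv2;im=cv2.imread('pics/w2.png')[0:200,100:320];a=cv2.resize(im,None,fx=2.6,fy=2.6,interpolation=2)
b=cv2.imread('pics/c.png')[160:280,190:340];b=cv2.resize(b,None,fx=4,fy=4)[:520]
import numpy as np
cv2.imwrite('pics/d.png',a)"
```

```text
273.0398068774084 [[-0.286, 0.919, 0.27, 0.517], [-0.958, -0.274, -0.079, 0.011], [0.001, -0.282, 0.96, 0.47], [0.0, 0.0, 0.0, 1.0]]
[ 28 104 255] [ 11  51 185] [ 29 113 255]
44 245.63636363636363 97.95454545454545
45 246.0 162.0
stand [0.4856095  0.03706672 0.05      ] -16.90798684919152 0.09547869690661173
0.14 [0.5868 0.0065 0.14  ] [0.6473 0.119  0.14  ] 0.01573557575738659
0.15 [0.5847 0.0066 0.15  ] [0.6433 0.1158 0.15  ] 0.01525945470571016
0.16 [0.5825 0.0068 0.16  ] [0.6394 0.1125 0.16  ] 0.014783333654033733
0.17 [0.5804 0.0069 0.17  ] [0.6354 0.1092 0.17  ] 0.014307212602357308
0.18 [0.5783 0.007  0.18  ] [0.6315 0.1059 0.18  ] 0.013831091550680883
0.19 [0.5762 0.0072 0.19  ] [0.6275 0.1027 0.19  ] 0.013354970499004455
0.2 [0.574  0.0073 0.2   ] [0.6236 0.0994 0.2   ] 0.01287884944732803
```

View pics/d.png

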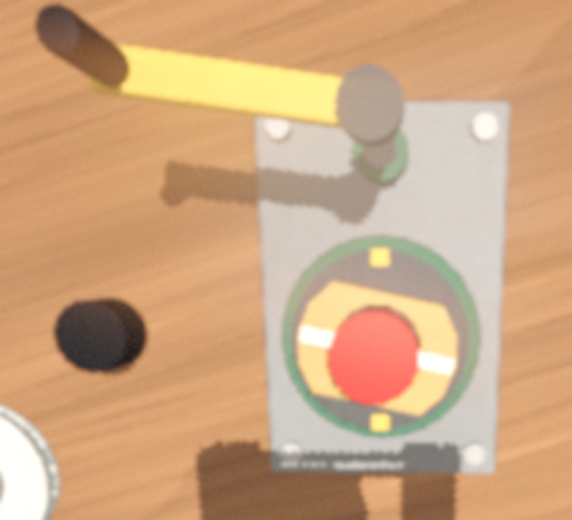

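The hub head is about 13 mm in radius, top near 0.15 m. Gripping the washer with the TCP at about 0.080 keeps the gripper body clear of it.

Request:
play_rows(rows=[{"jaw":1,"dx":-0.24,"dy":-0.95,"dz":0,"spin":0},{"jaw":1,"dx":-0.24,"dy":-0.95,"dz":0,"spin":0},{"jaw":1,"dx":-0.24,"dy":-0.95,"dz":0,"spin":0},{"jaw":1,"dx":-0.24,"dy":-0.95,"dz":0,"spin":0},{"jaw":1,"dx":-0.24,"dy":-0.95,"dz":0,"spin":0},{"jaw":1,"dx":-0.24,"dy":-0.95,"dz":0,"spin":0},{"jaw":1,"dx":-0.24,"dy":-0.95,"dz":0,"spin":0},{"jaw":1,"dx":-0.24,"dy":-0.95,"dz":0,"spin":0},{"jaw":1,"dx":-0.24,"dy":-0.95,"dz":0,"spin":0},{"jaw":1,"dx":-0.24,"dy":-0.95,"dz":0,"spin":0},{"jaw":1,"dx":-0.24,"dy":-0.95,"dz":0,"spin":0},{"jaw":1,"dx":-0.24,"dy":-0.95,"dz":0,"spin":0},{"jaw":1,"dx":-0.24,"dy":-0.95,"dz":0,"spin":0},{"jaw":1,"dx":-0.24,"dy":-0.95,"dz":0,"spin":0},{"jaw":1,"dx":-0.24,"dy":-0.95,"dz":0,"spin":0},{"jaw":1,"dx":-0.24,"dy":-0.95,"dz":0,"spin":0},{"jaw":1,"dx":-0.24,"dy":-0.95,"dz":0,"spin":0}])

```text
time_s: 11.5
tcp_pos: [0.4833, 0.0377, 0.2048]
orientation: [179.9, 0.1, -16.6]
force: [0.1, 0.2, -0.1]
finger_gap: 0.0915
grasp_force: 0.0
```

Request:
play_rows(rows=[{"jaw":1,"dx":0,"dy":0,"dz":0,"spin":-1},{"jaw":1,"dx":0,"dy":0,"dz":0,"spin":-1},{"jaw":1,"dx":0,"dy":0,"dz":0,"spin":-1},{"jaw":1,"dx":0,"dy":0,"dz":0,"spin":-1},{"jaw":1,"dx":0,"dy":0,"dz":0,"spin":-1},{"jaw":1,"dx":0,"dy":0,"dz":0,"spin":-1},{"jaw":1,"dx":0,"dy":0,"dz":0,"spin":-1},{"jaw":1,"dx":0,"dy":0,"dz":0,"spin":-1},{"jaw":1,"dx":0,"dy":0,"dz":0,"spin":-1},{"jaw":1,"dx":0,"dy":0,"dz":0,"spin":-1},{"jaw":1,"dx":0,"dy":0,"dz":0,"spin":-1},{"jaw":1,"dx":0,"dy":0,"dz":0,"spin":-1},{"jaw":1,"dx":0,"dy":0,"dz":0,"spin":-0.75},{"jaw":1,"dx":0,"dy":0,"dz":0,"spin":0},{"jaw":1,"dx":0,"dy":0,"dz":0,"spin":0}])

```text
time_s: 12.75
tcp_pos: [0.4837, 0.0368, 0.2051]
orientation: [-179.9, 0.1, 59.8]
force: [-0.5, 0.2, 0.2]
finger_gap: 0.0916
grasp_force: 0.0
```

Run:
```python
from h import *
plan(.4845,.037,.08,60)
im=snap('wrist','e')
lm('wrist','spindle_top');lm('wrist','washer_c')
```

```text
units dx 0.03 dy 0.03 dz 6.26 spin -0.04
wrist spindle_top [0.4835 0.0372 0.1088] 0.78
wrist washer_c [0.4845 0.034  0.0777] 0.67
wrist washer_c [0.4897 0.0383 0.0604] 0.62
```

View pics/e.png

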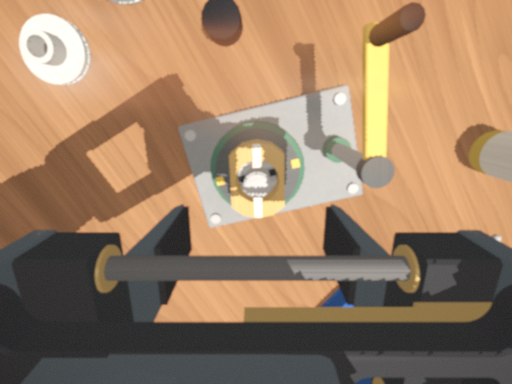

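The stripes at (257,155)/(258,207) run vertically, so the jaws line up with the flats. Descending now.

Request:
play_rows(rows=[{"jaw":1,"dx":0,"dy":0,"dz":1,"spin":0},{"jaw":1,"dx":0,"dy":0,"dz":1,"spin":0},{"jaw":1,"dx":0,"dy":0,"dz":1,"spin":0},{"jaw":1,"dx":0,"dy":0,"dz":1,"spin":0},{"jaw":1,"dx":0,"dy":0,"dz":1,"spin":0},{"jaw":1,"dx":0,"dy":0,"dz":0.7,"spin":0},{"jaw":1,"dx":0,"dy":0,"dz":0.5,"spin":0},{"jaw":-1,"dx":0,"dy":0,"dz":0,"spin":0},{"jaw":-1,"dx":0,"dy":0,"dz":0,"spin":0},{"jaw":-1,"dx":0,"dy":0,"dz":0,"spin":0},{"jaw":-1,"dx":0,"dy":0,"dz":0,"spin":0},{"jaw":-1,"dx":0,"dy":0,"dz":0,"spin":0},{"jaw":-1,"dx":0,"dy":0,"dz":0,"spin":0},{"jaw":-1,"dx":0,"dy":0,"dz":0,"spin":0},{"jaw":-1,"dx":0,"dy":0,"dz":0,"spin":0}], force=12)

```text
time_s: 14.15
tcp_pos: [0.4847, 0.037, 0.0826]
orientation: [179.9, -0.0, 59.9]
force: [-1.3, 1.7, 6.3]
finger_gap: 0.0583
grasp_force: 11.9
```

Request:
play_rows(rows=[{"jaw":-1,"dx":0,"dy":0,"dz":-0.3,"spin":0},{"jaw":-1,"dx":0,"dy":0,"dz":-0.1,"spin":0},{"jaw":-1,"dx":0,"dy":0,"dz":0,"spin":0},{"jaw":-1,"dx":0,"dy":0,"dz":0,"spin":0}])

```text
time_s: 14.48
tcp_pos: [0.4842, 0.0367, 0.0897]
orientation: [-180.0, 0.0, 59.9]
force: [0.3, -0.4, -3.1]
finger_gap: 0.0582
grasp_force: 11.9
```

Request:
play_rows(rows=[{"jaw":-1,"dx":0,"dy":0,"dz":0,"spin":0.5},{"jaw":-1,"dx":0,"dy":0,"dz":0,"spin":1},{"jaw":-1,"dx":0,"dy":0,"dz":0,"spin":1},{"jaw":-1,"dx":0,"dy":0,"dz":0,"spin":1},{"jaw":-1,"dx":0,"dy":0,"dz":0,"spin":1},{"jaw":-1,"dx":0,"dy":0,"dz":0,"spin":1},{"jaw":-1,"dx":0,"dy":0,"dz":0,"spin":1},{"jaw":-1,"dx":0,"dy":0,"dz":0,"spin":1},{"jaw":-1,"dx":0,"dy":0,"dz":0,"spin":1},{"jaw":-1,"dx":0,"dy":0,"dz":0,"spin":1},{"jaw":-1,"dx":0,"dy":0,"dz":0,"spin":1},{"jaw":-1,"dx":0,"dy":0,"dz":0,"spin":1},{"jaw":-1,"dx":0,"dy":0,"dz":0,"spin":1},{"jaw":-1,"dx":0,"dy":0,"dz":0,"spin":0.28},{"jaw":-1,"dx":0,"dy":0,"dz":0,"spin":0},{"jaw":-1,"dx":0,"dy":0,"dz":0,"spin":0},{"jaw":-1,"dx":0,"dy":0,"dz":0.3,"spin":0},{"jaw":-1,"dx":0,"dy":0,"dz":0.3,"spin":0},{"jaw":-1,"dx":0,"dy":0,"dz":0,"spin":0}])

```text
time_s: 16.07
tcp_pos: [0.4838, 0.037, 0.0766]
orientation: [180.0, 0.1, -16.8]
force: [-0.1, 1.4, -3.9]
finger_gap: 0.058
grasp_force: 11.9
```

The tabs have entered the keyways: the washer is 6 mm below its start height and its weight is still carried. Release.

Request:
play_rows(rows=[{"jaw":-1,"dx":0,"dy":0,"dz":0.3,"spin":0},{"jaw":-1,"dx":0,"dy":0,"dz":0,"spin":0},{"jaw":1,"dx":0,"dy":0,"dz":0,"spin":0},{"jaw":1,"dx":0,"dy":0,"dz":0,"spin":0},{"jaw":1,"dx":0,"dy":0,"dz":0,"spin":0},{"jaw":1,"dx":0,"dy":0,"dz":0,"spin":0},{"jaw":1,"dx":0,"dy":0,"dz":0,"spin":0},{"jaw":1,"dx":0,"dy":0,"dz":-0.5,"spin":0},{"jaw":1,"dx":0,"dy":0,"dz":-1,"spin":0},{"jaw":1,"dx":-0.5,"dy":0,"dz":-1,"spin":0},{"jaw":1,"dx":-0.5,"dy":0,"dz":-1,"spin":0},{"jaw":1,"dx":-0.5,"dy":0,"dz":-1,"spin":0},{"jaw":1,"dx":-0.5,"dy":0,"dz":-1,"spin":0},{"jaw":1,"dx":-0.5,"dy":0,"dz":-1,"spin":0},{"jaw":1,"dx":-0.5,"dy":0,"dz":-1,"spin":0},{"jaw":1,"dx":0,"dy":0,"dz":0,"spin":0},{"jaw":1,"dx":0,"dy":0,"dz":0,"spin":0}])

```text
time_s: 17.48
tcp_pos: [0.4273, 0.0542, 0.2229]
orientation: [-179.9, -0.2, -16.7]
force: [0.1, 0.4, -1.4]
finger_gap: 0.0914
grasp_force: 0.0
```

Run:
```python
from h import *
im=snap('wrist','f')
lm('wrist','spindle_top');lm('wrist','washer_c');lm('wrist','spindle_stand')
u,v=proj('wrist',(.4835,.037,.11));print(u,v)
u,v=int(u),int(v)
cv2.imwrite('pics/f2.png',cv2.resize(im[v-50:v+50,u-60:u+60,::-1],None,fx=5,fy=5,interpolation=cv2.INTER_CUBIC))
print(u-60,v-50); plan(.475,.33,.28)
```

```text
wrist spindle_top [0.4848 0.0343 0.11  ] 0.76
wrist washer_c [0.4853 0.0366 0.1123] 0.32
wrist spindle_stand [0.4841 0.0341 0.    ] 0.94
256.0972534103187 126.35840981797301
196 76
units dx -1.67 dy -13.91 dz -2.96
```

View pics/f2.png

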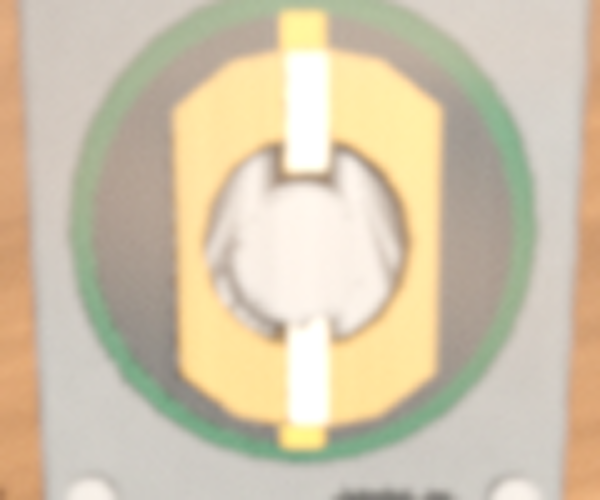

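The washer is aligned: stripes over the yellow marks, crop (305,110)/(305,385). The spindle top is centred near crop (307,247). On to the pulley.

Request:
play_rows(rows=[{"jaw":1,"dx":0,"dy":0,"dz":0,"spin":-1},{"jaw":1,"dx":0,"dy":0,"dz":0,"spin":-1},{"jaw":1,"dx":0,"dy":0,"dz":0,"spin":-1},{"jaw":1,"dx":0,"dy":0,"dz":0,"spin":-1},{"jaw":1,"dx":0,"dy":0,"dz":0,"spin":-1},{"jaw":1,"dx":0,"dy":0,"dz":0,"spin":-1},{"jaw":1,"dx":0,"dy":0,"dz":0,"spin":-0.1}])

```text
time_s: 18.27
tcp_pos: [0.4268, 0.054, 0.2208]
orientation: [-180.0, 0.1, 19.9]
force: [-0.6, -0.2, -0.5]
finger_gap: 0.0913
grasp_force: 0.0
```

Request:
play_rows(rows=[{"jaw":1,"dx":0.37,"dy":-0.99,"dz":0,"spin":0},{"jaw":1,"dx":0.37,"dy":-0.99,"dz":0,"spin":0},{"jaw":1,"dx":0.37,"dy":-0.99,"dz":0,"spin":0},{"jaw":1,"dx":0.37,"dy":-0.99,"dz":0,"spin":0},{"jaw":1,"dx":0.37,"dy":-0.99,"dz":0,"spin":0},{"jaw":1,"dx":0.37,"dy":-0.99,"dz":0,"spin":0},{"jaw":1,"dx":0.37,"dy":-0.99,"dz":0,"spin":0},{"jaw":1,"dx":0.37,"dy":-0.99,"dz":0,"spin":0},{"jaw":1,"dx":0.37,"dy":-0.99,"dz":0,"spin":0},{"jaw":1,"dx":0.37,"dy":-0.99,"dz":0,"spin":0},{"jaw":1,"dx":0.37,"dy":-0.99,"dz":0,"spin":0},{"jaw":1,"dx":0.37,"dy":-0.99,"dz":0,"spin":0},{"jaw":1,"dx":0.37,"dy":-0.99,"dz":0,"spin":0},{"jaw":1,"dx":0,"dy":0,"dz":0,"spin":0},{"jaw":1,"dx":0,"dy":0,"dz":0,"spin":0}])

```text
time_s: 19.52
tcp_pos: [0.4299, 0.3292, 0.2207]
orientation: [179.9, 0.1, 19.8]
force: [-0.5, -0.2, -0.6]
finger_gap: 0.0912
grasp_force: 0.0
```

Run:
```python
from h import *
im=snap('wrist','g')
lm('wrist','pulley_boss')
u0,v0=proj('wrist',(.475,.33,.05));u,v=int(u0),int(v0)
c=im[v-60:v+60,u-80:u+80]
cv2.imwrite('pics/g2.png',cv2.resize(c[:,:,::-1],None,fx=5,fy=5,interpolation=cv2.INTER_CUBIC))
print(u0,v0,ray('wrist',u0+1,v0,.05)-ray('wrist',u0,v0,.05),ray('wrist',u0,v0+1,.05)-ray('wrist',u0,v0,.05))
print('origin',u-80,v-60); plan(.475,.33,.021)
```

```text
wrist pulley_boss [0.4726 0.3303 0.0385] 0.85
wrist pulley_boss [0.3419 0.2833 0.027 ] 0.63
267.2835248753758 135.78121435189678 [ 0.00041821 -0.00116441  0.        ] [-0.00114916 -0.0004272   0.        ]
origin 187 75
units dx 2.15 dy 0.67 dz 10.01
```

View pics/g2.png

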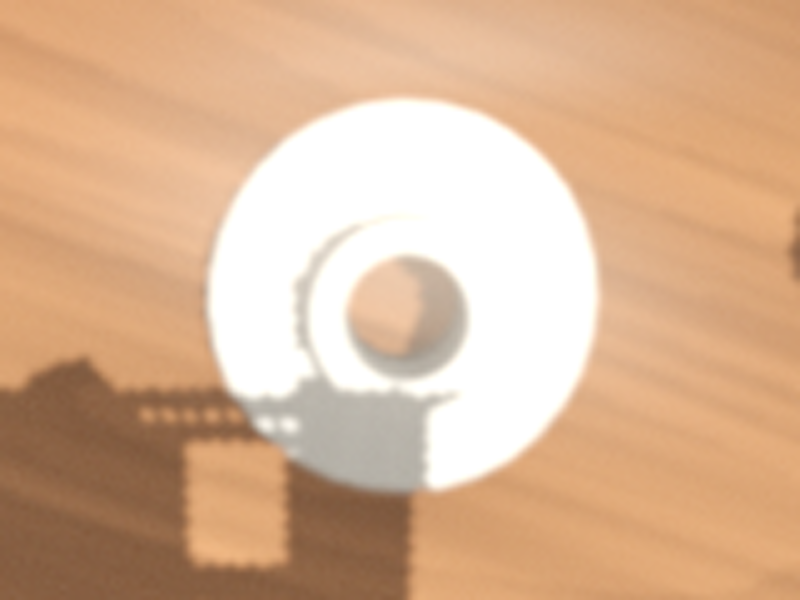

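Request:
play_rows(rows=[{"jaw":1,"dx":1,"dy":0.38,"dz":0,"spin":0},{"jaw":1,"dx":0.99,"dy":0.38,"dz":0,"spin":0},{"jaw":1,"dx":0,"dy":0,"dz":1,"spin":0},{"jaw":1,"dx":0,"dy":0,"dz":1,"spin":0},{"jaw":1,"dx":0,"dy":0,"dz":1,"spin":0},{"jaw":1,"dx":0,"dy":0,"dz":1,"spin":0},{"jaw":1,"dx":0,"dy":0,"dz":1,"spin":0},{"jaw":1,"dx":0,"dy":0,"dz":1,"spin":0},{"jaw":1,"dx":0,"dy":0,"dz":1,"spin":0},{"jaw":1,"dx":0,"dy":0,"dz":1,"spin":0},{"jaw":1,"dx":0,"dy":0,"dz":1,"spin":0},{"jaw":0.5,"dx":0,"dy":0,"dz":0.8,"spin":0},{"jaw":-1,"dx":0,"dy":0,"dz":0,"spin":0},{"jaw":-1,"dx":0,"dy":0,"dz":0,"spin":0},{"jaw":-1,"dx":0,"dy":0,"dz":0,"spin":0},{"jaw":-1,"dx":0,"dy":0,"dz":0,"spin":0},{"jaw":-1,"dx":0,"dy":0,"dz":0,"spin":0},{"jaw":-1,"dx":0,"dy":0,"dz":0,"spin":0},{"jaw":-1,"dx":0,"dy":0,"dz":0,"spin":0},{"jaw":-1,"dx":0,"dy":0,"dz":0,"spin":0}], force=12)

```text
time_s: 21.28
tcp_pos: [0.4733, 0.3289, 0.027]
orientation: [-179.9, -0.1, 19.8]
force: [-0.8, 1.5, 5.5]
finger_gap: 0.0471
grasp_force: 12.0
```

Request:
play_rows(rows=[{"jaw":-1,"dx":0,"dy":0,"dz":0,"spin":0},{"jaw":-1,"dx":0,"dy":0,"dz":0,"spin":0}])

```text
time_s: 21.45
tcp_pos: [0.4732, 0.3288, 0.027]
orientation: [-179.9, -0.1, 19.8]
force: [-1.9, 1.4, 6.0]
finger_gap: 0.0469
grasp_force: 12.0
```

Request:
play_rows(rows=[{"jaw":0.6,"dx":0,"dy":0,"dz":0,"spin":0},{"jaw":0.6,"dx":0,"dy":0,"dz":0,"spin":0},{"jaw":0.6,"dx":0,"dy":0,"dz":0,"spin":0},{"jaw":0.6,"dx":0,"dy":0,"dz":0,"spin":0},{"jaw":0.6,"dx":0,"dy":0,"dz":0,"spin":-1},{"jaw":0.6,"dx":0,"dy":0,"dz":0,"spin":-1},{"jaw":0.6,"dx":0,"dy":0,"dz":0,"spin":-1},{"jaw":0.6,"dx":0,"dy":0,"dz":0,"spin":-1},{"jaw":0.6,"dx":0,"dy":0,"dz":0,"spin":-1},{"jaw":0.6,"dx":0,"dy":0,"dz":0,"spin":-1},{"jaw":0.6,"dx":0,"dy":0,"dz":0,"spin":-1},{"jaw":0.6,"dx":0,"dy":0,"dz":0,"spin":-1},{"jaw":0.6,"dx":0,"dy":0,"dz":0,"spin":-1},{"jaw":0.6,"dx":0,"dy":0,"dz":0,"spin":-1},{"jaw":0.6,"dx":0,"dy":0,"dz":0,"spin":-1},{"jaw":0.6,"dx":0,"dy":0,"dz":0,"spin":-1},{"jaw":0.6,"dx":0,"dy":0,"dz":0,"spin":-1},{"jaw":0.6,"dx":0,"dy":0,"dz":0,"spin":-1},{"jaw":0.6,"dx":0,"dy":0,"dz":0,"spin":-1}])

```text
time_s: 23.03
tcp_pos: [0.4726, 0.3279, 0.0256]
orientation: [-180.0, 0.0, 110.1]
force: [0.7, -0.1, 0.5]
finger_gap: 0.073
grasp_force: 0.0
```

Request:
play_rows(rows=[{"jaw":-1,"dx":0,"dy":0,"dz":0,"spin":0},{"jaw":-1,"dx":0,"dy":0,"dz":0,"spin":0},{"jaw":-1,"dx":0,"dy":0,"dz":0,"spin":0},{"jaw":-1,"dx":0,"dy":0,"dz":0,"spin":0},{"jaw":-1,"dx":0,"dy":0,"dz":0,"spin":0},{"jaw":-1,"dx":0,"dy":0,"dz":0,"spin":0},{"jaw":-1,"dx":0,"dy":0,"dz":0,"spin":0}], force=20)

```text
time_s: 23.62
tcp_pos: [0.4729, 0.3281, 0.0259]
orientation: [180.0, 0.0, 109.8]
force: [1.0, -1.2, -1.5]
finger_gap: 0.0471
grasp_force: 20.0
```

Request:
play_rows(rows=[{"jaw":-1,"dx":0,"dy":0,"dz":-0.5,"spin":0},{"jaw":-1,"dx":0,"dy":0,"dz":-1,"spin":0},{"jaw":-1,"dx":0,"dy":0,"dz":-1,"spin":0},{"jaw":-1,"dx":0,"dy":0,"dz":-1,"spin":0},{"jaw":-1,"dx":0,"dy":0,"dz":-1,"spin":0},{"jaw":-1,"dx":0,"dy":0,"dz":-1,"spin":0},{"jaw":-1,"dx":0,"dy":0,"dz":-1,"spin":0},{"jaw":-1,"dx":0,"dy":0,"dz":-1,"spin":0},{"jaw":-1,"dx":0,"dy":0,"dz":-0.5,"spin":0}])

```text
time_s: 24.37
tcp_pos: [0.4729, 0.3283, 0.1883]
orientation: [179.9, -0.0, 109.8]
force: [1.0, 0.3, -4.5]
finger_gap: 0.0467
grasp_force: 20.0
```

Request:
play_rows(rows=[{"jaw":-1,"dx":-0.5,"dy":-0.16,"dz":0,"spin":0},{"jaw":-1,"dx":-0.9,"dy":-0.29,"dz":0,"spin":0},{"jaw":-1,"dx":-0.9,"dy":-0.29,"dz":0,"spin":0},{"jaw":-1,"dx":-0.9,"dy":-0.29,"dz":0,"spin":0},{"jaw":-1,"dx":-0.9,"dy":-0.29,"dz":0,"spin":0},{"jaw":-1,"dx":-0.9,"dy":-0.29,"dz":0,"spin":0},{"jaw":-1,"dx":-0.9,"dy":-0.29,"dz":0,"spin":0},{"jaw":-1,"dx":-0.9,"dy":-0.29,"dz":0,"spin":0},{"jaw":-1,"dx":-0.9,"dy":-0.29,"dz":0,"spin":0},{"jaw":-1,"dx":-0.9,"dy":-0.29,"dz":0,"spin":0},{"jaw":-1,"dx":-0.9,"dy":-0.29,"dz":0,"spin":0},{"jaw":-1,"dx":-0.9,"dy":-0.29,"dz":0,"spin":0},{"jaw":-1,"dx":-0.9,"dy":-0.29,"dz":0,"spin":0},{"jaw":-1,"dx":-0.9,"dy":-0.29,"dz":0,"spin":0},{"jaw":-1,"dx":-0.9,"dy":-0.29,"dz":0,"spin":0},{"jaw":-1,"dx":-0.8,"dy":-0.26,"dz":0,"spin":0},{"jaw":-1,"dx":0,"dy":0,"dz":0,"spin":0},{"jaw":-1,"dx":0,"dy":0,"dz":0,"spin":0}])

```text
time_s: 25.87
tcp_pos: [0.4813, 0.0352, 0.1846]
orientation: [-179.8, -0.1, 109.7]
force: [-0.4, 0.2, -4.5]
finger_gap: 0.0466
grasp_force: 20.0
```

Run:
```python
from h import *
s=get_state();print(s['tcp_pos'],s['orientation'],s['finger_gap'],s['grasp_force'],s['force'])
plan(.4841,.0365,.14)
for c in ('side','scene'):
    snap(c,'h'+c);lm(c,'pulley_boss');lm(c,'washer_c',2);lm(c,'spindle_top',1)
```

```text
[0.48130641 0.03515949 0.18463247] [-1.79824482e+02 -5.78613140e-02  1.09701422e+02] 0.04660600794822529 19.999093216611072 [-0.39110033  0.16623135 -4.46109191]
units dx 0.02 dy 0.15 dz 2.23 
side pulley_boss [0.4825 0.0364 0.2001] 0.86
side pulley_boss [0.3455 0.2849 0.0281] 0.71
side pulley_boss [0.481  0.0394 0.0011] 0.51
side washer_c [0.486  0.037  0.0496] 0.9
side washer_c [0.4807 0.0323 0.0646] 0.56
side spindle_top [0.4895 0.0367 0.1104] 0.98
scene pulley_boss [0.4863 0.0377 0.1973] 0.64
scene pulley_boss [0.3396 0.2872 0.024 ] 0.61
scene pulley_boss [0.4836 0.0364 0.0512] 0.6
scene washer_c [0.486  0.0343 0.0649] 0.9
scene washer_c [0.4827 0.0333 0.0488] 0.75
scene spindle_top [0.4836 0.0345 0.1108] 0.67
```

Request:
play_rows(rows=[{"jaw":-1,"dx":0.02,"dy":0.15,"dz":0.8,"spin":0},{"jaw":-1,"dx":0,"dy":0,"dz":0.8,"spin":0},{"jaw":-1,"dx":0,"dy":0,"dz":0.5,"spin":0},{"jaw":-1,"dx":0,"dy":0,"dz":0.2,"spin":0},{"jaw":-1,"dx":0,"dy":0,"dz":0.2,"spin":0},{"jaw":-1,"dx":0,"dy":0,"dz":0.2,"spin":0},{"jaw":-1,"dx":0,"dy":0,"dz":0,"spin":0}])

```text
time_s: 26.85
tcp_pos: [0.4853, 0.0376, 0.1317]
orientation: [-180.0, -0.0, 109.8]
force: [-0.3, 0.3, -5.1]
finger_gap: 0.0467
grasp_force: 20.0
```

It is 4 mm past the spindle top with no contact force, so I keep lowering.

Request:
play_rows(rows=[{"jaw":-1,"dx":0,"dy":0,"dz":0.25,"spin":0},{"jaw":-1,"dx":0,"dy":0,"dz":0.25,"spin":0},{"jaw":-1,"dx":0,"dy":0,"dz":0.25,"spin":0},{"jaw":-1,"dx":0,"dy":0,"dz":0,"spin":0}])

```text
time_s: 27.18
tcp_pos: [0.4846, 0.0375, 0.1159]
orientation: [-179.9, -0.0, 109.8]
force: [-0.5, -0.4, -5.3]
finger_gap: 0.0468
grasp_force: 20.0
```

Request:
play_rows(rows=[{"jaw":-1,"dx":0,"dy":0,"dz":0.25,"spin":0},{"jaw":-1,"dx":0,"dy":0,"dz":0.15,"spin":0},{"jaw":-1,"dx":0,"dy":0,"dz":0.1,"spin":0},{"jaw":-1,"dx":0,"dy":0,"dz":0,"spin":0},{"jaw":-1,"dx":0,"dy":0,"dz":0,"spin":0}])

```text
time_s: 27.6
tcp_pos: [0.4854, 0.0376, 0.1069]
orientation: [-180.0, 0.0, 109.8]
force: [0.4, 0.3, -4.9]
finger_gap: 0.0467
grasp_force: 20.0
```

Request:
play_rows(rows=[{"jaw":0.7,"dx":0,"dy":0,"dz":0,"spin":0},{"jaw":0.7,"dx":0,"dy":0,"dz":0,"spin":0},{"jaw":0.7,"dx":0,"dy":0,"dz":0,"spin":0},{"jaw":0.7,"dx":0,"dy":0,"dz":0,"spin":0},{"jaw":0.7,"dx":0,"dy":0,"dz":0,"spin":0},{"jaw":0.7,"dx":0,"dy":0,"dz":-0.4,"spin":0},{"jaw":0.7,"dx":0,"dy":0,"dz":-1,"spin":0},{"jaw":0.7,"dx":0,"dy":0,"dz":-1,"spin":0},{"jaw":0.7,"dx":0,"dy":0,"dz":-1,"spin":0},{"jaw":0.2,"dx":0,"dy":0,"dz":-1,"spin":0},{"jaw":0.2,"dx":0,"dy":0,"dz":-1,"spin":0},{"jaw":0.2,"dx":0,"dy":0,"dz":-1,"spin":0}])

```text
time_s: 28.6
tcp_pos: [0.4853, 0.0376, 0.2367]
orientation: [180.0, 0.0, 109.8]
force: [0.4, 0.1, -0.5]
finger_gap: 0.0599
grasp_force: 0.0
```

Request:
play_rows(rows=[{"jaw":0,"dx":0,"dy":0,"dz":0,"spin":1},{"jaw":0,"dx":0,"dy":0,"dz":0,"spin":1},{"jaw":0,"dx":0,"dy":0,"dz":0,"spin":1},{"jaw":0,"dx":0,"dy":0,"dz":0,"spin":1},{"jaw":0,"dx":0,"dy":0,"dz":0,"spin":1},{"jaw":0,"dx":0,"dy":0,"dz":0,"spin":1},{"jaw":0,"dx":0,"dy":0,"dz":0,"spin":1},{"jaw":0,"dx":0,"dy":0,"dz":0,"spin":0.5},{"jaw":0,"dx":0,"dy":0,"dz":0,"spin":0},{"jaw":0,"dx":0,"dy":0,"dz":0,"spin":0}])

```text
time_s: 29.43
tcp_pos: [0.4854, 0.0376, 0.2354]
orientation: [180.0, -0.0, 64.9]
force: [-0.5, -0.6, 0.2]
finger_gap: 0.0457
grasp_force: 0.0
```

Run:
```python
from h import *
plan(.630,.102,.158,65)
for c in ('side','scene'):
    snap(c,'i'+c);lm(c,'pulley_boss',3);lm(c,'keeper_knob',2)
im=cv2.imread('pics/iside.png')
cv2.imwrite('pics/i.png',cv2.resize(im[150:290,180:340],None,fx=4,fy=4,interpolation=2))
print(get_state()['time_s'])
```

```text
units dx 5.98 dy 5.18 dz 3.87 spin -0.01
side pulley_boss [0.4876 0.0401 0.1195] 0.7
side pulley_boss [0.34   0.2884 0.0265] 0.56
side keeper_knob [0.631  0.1023 0.1754] 0.79
scene pulley_boss [0.3403 0.2851 0.0237] 0.86
scene pulley_boss [0.4903 0.0382 0.1174] 0.59
scene keeper_knob [0.6272 0.1056 0.1749] 0.93
29.7333
```

View pics/i.png

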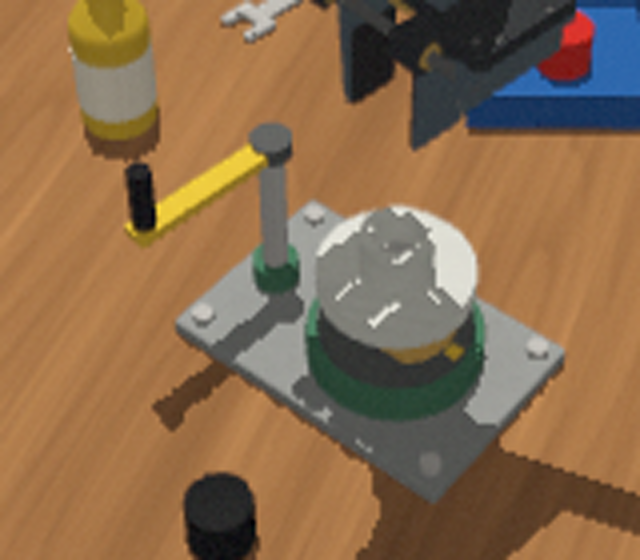

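The picture shows the pulley seated on the home washer (crop ~395,275), the cap in the tray (566,45) and the knob at (140,198). Next, the knob.

Request:
play_rows(rows=[{"jaw":0,"dx":1,"dy":0.87,"dz":0,"spin":0},{"jaw":0,"dx":1,"dy":0.87,"dz":0,"spin":0},{"jaw":0,"dx":1,"dy":0.87,"dz":0,"spin":0},{"jaw":0,"dx":1,"dy":0.87,"dz":0,"spin":0},{"jaw":0,"dx":1,"dy":0.87,"dz":0,"spin":0},{"jaw":0,"dx":0.98,"dy":0.83,"dz":0,"spin":0},{"jaw":0,"dx":0,"dy":0,"dz":0,"spin":0},{"jaw":0,"dx":0,"dy":0,"dz":1,"spin":0},{"jaw":0,"dx":0,"dy":0,"dz":1,"spin":0},{"jaw":0,"dx":0,"dy":0,"dz":1,"spin":0},{"jaw":-0.4,"dx":0,"dy":0,"dz":0.7,"spin":0},{"jaw":-0.4,"dx":0,"dy":0,"dz":0,"spin":0},{"jaw":-0.4,"dx":0,"dy":0,"dz":0,"spin":0},{"jaw":-0.4,"dx":0,"dy":0,"dz":0,"spin":0}], force=5)

```text
time_s: 30.9
tcp_pos: [0.6305, 0.1017, 0.1621]
orientation: [179.9, -0.0, 64.8]
force: [-0.9, 0.2, 1.2]
finger_gap: 0.0277
grasp_force: 0.0
```

Request:
play_rows(rows=[{"jaw":-0.4,"dx":-0.03,"dy":-0.55,"dz":0,"spin":-1},{"jaw":-0.4,"dx":-0.03,"dy":-0.55,"dz":0,"spin":-1},{"jaw":-0.4,"dx":-0.03,"dy":-0.55,"dz":0,"spin":-1},{"jaw":-0.4,"dx":-0.03,"dy":-0.55,"dz":0,"spin":-1},{"jaw":-0.4,"dx":-0.03,"dy":-0.55,"dz":0,"spin":-1},{"jaw":-0.4,"dx":-0.03,"dy":-0.55,"dz":0,"spin":-1},{"jaw":-0.4,"dx":-0.03,"dy":-0.55,"dz":0,"spin":-1},{"jaw":-0.4,"dx":-0.03,"dy":-0.55,"dz":0,"spin":-1},{"jaw":-0.4,"dx":0,"dy":0,"dz":0,"spin":0}])

```text
time_s: 31.65
tcp_pos: [0.5435, 0.103, 0.1627]
orientation: [179.9, 0.0, 112.9]
force: [-0.7, -0.9, -0.5]
finger_gap: 0.0275
grasp_force: 0.0
```

Run:
```python
from h import *
s=get_state();p=s['tcp_pos'];print(p,s['orientation'],s['force'])
h=np.array([.585,.0068]);d=p[:2]-h;print(np.hypot(*d),np.degrees(np.arctan2(d[1],d[0])))
snap('side','j');lm('side','keeper_knob',2)
```

```text
[0.54348691 0.10302935 0.16269555] [1.79915812e+02 3.32299111e-02 1.12925553e+02] [-0.70491952 -0.94039275 -0.50561517]
0.10480182993288187 113.33524058563268
side keeper_knob [0.5469 0.1031 0.1729] 0.8
```

Request:
play_rows(rows=[{"jaw":-0.4,"dx":-0.03,"dy":-0.55,"dz":0,"spin":-1},{"jaw":-0.4,"dx":-0.03,"dy":-0.55,"dz":0,"spin":-1},{"jaw":-0.4,"dx":-0.03,"dy":-0.55,"dz":0,"spin":-1},{"jaw":-0.4,"dx":-0.03,"dy":-0.55,"dz":0,"spin":-1},{"jaw":-0.4,"dx":-0.03,"dy":-0.55,"dz":0,"spin":-1},{"jaw":-0.4,"dx":-0.03,"dy":-0.55,"dz":0,"spin":-1},{"jaw":-0.4,"dx":-0.03,"dy":-0.55,"dz":0,"spin":-1},{"jaw":-0.4,"dx":-0.03,"dy":-0.55,"dz":0,"spin":-1},{"jaw":-0.4,"dx":0,"dy":-0.2,"dz":0,"spin":-0.3},{"jaw":-0.4,"dx":0,"dy":-0.15,"dz":0,"spin":0},{"jaw":-0.4,"dx":0,"dy":-0.1,"dz":0,"spin":0},{"jaw":-0.4,"dx":0,"dy":0,"dz":0,"spin":0}])

```text
time_s: 32.75
tcp_pos: [0.4841, 0.0323, 0.1613]
orientation: [180.0, 0.1, 162.5]
force: [0.4, -0.2, 0.1]
finger_gap: 0.0272
grasp_force: 0.4
```

Request:
play_rows(rows=[{"jaw":-0.4,"dx":0,"dy":-0.12,"dz":0,"spin":0},{"jaw":-0.4,"dx":0,"dy":-0.1,"dz":0,"spin":0},{"jaw":-0.4,"dx":0,"dy":0,"dz":0,"spin":0}])

```text
time_s: 33.0
tcp_pos: [0.4835, 0.0306, 0.1613]
orientation: [179.6, 0.1, 162.5]
force: [2.7, 9.2, -1.8]
finger_gap: 0.0308
grasp_force: 5.0
```

It is against the stop (9 N). Back off and lift clear.

Request:
play_rows(rows=[{"jaw":-0.2,"dx":0,"dy":0.15,"dz":0,"spin":0},{"jaw":0,"dx":0,"dy":0.1,"dz":0,"spin":0},{"jaw":0,"dx":0,"dy":0,"dz":0,"spin":0},{"jaw":0,"dx":0,"dy":0,"dz":0,"spin":0},{"jaw":0,"dx":0,"dy":0,"dz":-0.5,"spin":0},{"jaw":0,"dx":0,"dy":0,"dz":-1,"spin":0},{"jaw":0,"dx":0,"dy":0,"dz":-1,"spin":0},{"jaw":0,"dx":0,"dy":0,"dz":-1,"spin":0},{"jaw":0,"dx":0,"dy":0,"dz":-1,"spin":0},{"jaw":0,"dx":0,"dy":0,"dz":-1,"spin":0},{"jaw":0,"dx":0,"dy":0,"dz":0,"spin":0}])

```text
time_s: 33.92
tcp_pos: [0.4855, 0.0326, 0.2757]
orientation: [179.8, 0.5, 162.6]
force: [0.2, 0.9, 0.8]
finger_gap: 0.0456
grasp_force: 0.0
```

Run:
```python
from h import *
im=snap('side','k');lm('side','keeper_knob',2);lm('side','pulley_boss',2);lm('side','cap_c',3)
cv2.imwrite('pics/k2.png',cv2.resize(im[150:290,180:360,::-1],None,fx=4,fy=4,interpolation=2))
s=get_state();print(s['tcp_pos'],s['force'],s['time_s'])
```

```text
side keeper_knob [0.4802 0.0361 0.1718] 0.77
side keeper_knob [ 6.868e-01 -3.167e-01  5.000e-04] 0.71
side pulley_boss [0.3412 0.2873 0.0256] 0.86
side pulley_boss [0.4889 0.0375 0.1236] 0.83
side cap_c [ 0.4699 -0.2937  0.0217] 0.7
side cap_c [0.4809 0.0327 0.0644] 0.62
side cap_c [4.836e-01 3.890e-02 3.000e-04] 0.35
[0.48263796 0.03265538 0.26998389] [ 1.61446873 -0.27902881 -0.33076895] 34.1167
```

View pics/k2.png

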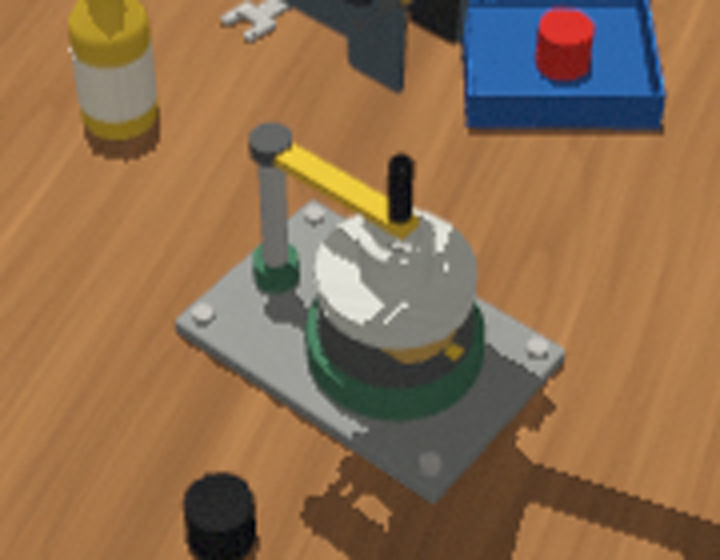

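The keeper is at its stop over the pulley (knob at crop 400,190), the cap is in the tray and the gripper is clear.

```bash
python3 -c "
from plant import finish_job
print(finish_job())"
```

```text
the job is handed in; nothing more can be done
None
```

The job is handed in at about 34 s on the robot clock: the red cap is in the tray, the washer is home, the pulley is seated on it and the keeper arm is at its stop; the hand-in returned no verdict.

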